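Press the lid of the food box home along its edges

ROBOT

A 6-joint arm with a two-finger parallel gripper is mounted at the origin on a cart in front of the work surface, level with it; the furniture and walls round the work are solid. World frame = base frame: x ahead of the robot, y to its left, z up, the work surface at z = 0. Lengths are in m, angles in rad, forces in N, time in s.
With the tool pointing down it reaches from about 0.35 to 1 m from the base axis. Payload 7.1 kg.
Tool frame: the origin (TCP) lies midway between the tips of the shut fingers; the grasp point (between the pads) lies 19 mm behind it; z points along the fingers, y is the line along which they close (so a half turn about z gives the same grasp; the last joint's range is limited). The gripper opens to 85 mm and grips with 20 to 120 N. Pads are 22 mm wide; open, the fingers measure 114 mm over their backs; the gripper's body (76 mm by 85 mm) begins 54 mm behind the grasp point. The pads swing forward as they close: fully open they stand 13 mm farther back than shut.
Start: joints at [-1.211, 0.423, 1.63, -0, 1.089, -0.019], TCP at [0.231, -0.581, 0.231] pointing down, gripper open.
Joint ranges: [-3, 3], [-0.9, 2.11], [0.09, 2.58], [-1.31, 4.45], [0.11, 2.69], [-2.54, 2.54]. Speed limits (rad/s): [2.39, 2.39, 3.01, 3.14, 3.14, 3.14].

INTERFACE

Orientations are given as a rotation vector (axis times angle).
In Python, from bench import env gives the robot as it stands. The module is installed in compiled form; this text tells all that it offers.
- The arm moves only by the shell command python3 -m pendant 'ROWS' [OPENING]. ROWS is JSON, a list of rows, each a list of 6 numbers: the shift along the tool's x, y, z in mm, then the turn, a rotation vector about the tool's x, y, z in rad. A call has 1 to 5 rows; each row is the pose to reach, as a shift and turn from the pose commanded when the call began, along the tool's axes at that moment; what a row does not reach only later rows make up. A row lasts 1/8 s, in which the tool goes at most 62.5 mm and 10.7 degrees, less where a joint would pass 70% of its speed; a pose out of reach is approached as far as the arm can. A call with a gripper value outside its range is refused whole. OPENING is the opening, from -1 (shut) to 1 (fully open), so that 0 is half open, set as the call begins (- or left out, the last holds). The fingers move at their own pace and stop on an object; the grip force is fixed at half the most. Time passes only in rows, so rows that repeat a pose let the fingers close. It gives the time, the measured TCP pose, the force, the opening and the grip force at its end, in the units of the state.
- env.sense(): the state, without advancing time (a new reading comes with each control period).
- env.grab_frame(name): name is "side" or "top"; returns the picture (384x512x3 uint8, blue, green, red); there is no depth.
- env.calibration(name): a dict with "fovy" (degrees; the focal length in pixels is half the picture's height over the tangent of half this angle, whatever the lens; pixels are square), "cx", "cy" (the principal point, pixels), "world_to_cam" (4x4, takes a point from world to camera coordinates). Camera axes: x right, y down, z forward; pixel columns grow to the right and rows downward; lengths in m; the calibration is good to about 2 mm. A picture is of the moment at which its call begins. calibration takes no time and is no camera call.
- env.close_job(): hands the job in; it is judged then, once.
The state is a dict: "time": time; "joints": joint angles; "joint_velocities": joint speeds; "joint_torque": joint torques, N m; "position": TCP position; "tool_rot": TCP orientation; "force": force on the tool from outside, world axes, zero at the start; "wrist_torque": the same for the moment, N m; "opening": opening from 0.0 (shut) to 1.0 (fully open); "grasp_force": force on a finger pad.
Only numpy, scipy, OpenCV 4.12 (cv2) and the standard library are available. Lean on these libraries where they do the work, as an engineer would, in place of code of your own. Each camera call takes 0.05 s, during which the arm holds its last target. There are 200 camera calls.

TASK

The wooden lid has only been laid on the grey food box and its seal still holds it up. With your fingertips, press it down gently along its two long edges, first the one farther from the robot and then the nearer one, each time working from the plain end through the middle to the end with the pull tab, so that the air gets out at the tab, until the lid sits flush on the rim all round. Only press: do not lift the lid or push it off, and leave the timer, the jars and the fork where they are.

Things in the scene. Friction and masses are not known exactly. Their poses are not given: they have to be found in the camera images.
- box: Grey stoneware food box on non-slip feet; it does not slide. 130 mm (x) by 200 mm (y) outside, rim 72 mm above the worktop, walls 8 mm. Origin: centre of its underside, on the worktop. Its x axis points away from the robot to the far long edge, y along the long edges to the plain end (robot's left); the tab end is at -y. Turned up to 0.3 rad either way.
- lid: Loose flat lid of light wood, 134 (x) by 204 (y) by 12 mm, 0.3 kg, axes as the box's. Origin: centre of the plate's underside, 72 mm above the worktop when home. Below it a plug with a dark rubber seal, 20 mm deep, stands in the box's mouth with 2 mm of play. At the start it stands 4 to 11 mm proud of the rim, unevenly; when it meets the rim it stops hard. Over 40 N is too hard.
- lid_far_mid (a point): Point on the lid's top face at the middle of the far long edge, 14 mm in from it (x = +53 mm, y = 0). Good places to press are here and 75 mm to either side along the edge, down to a top height of 84 mm. The seal grips by friction all along the rim: it yields to about 6 N near a corner, 12 N here, stays where it is pushed and does not spring back.
- lid_near_mid (a point): The same point on the near long edge, 14 mm in from it (x = -53 mm, y = 0); pressing places and forces as on the far edge.
- lid_tab (a point): Middle of the seal's round, flat, dark rubber pull tab, 30 mm wide and 3 mm thick, which sticks out about 36 mm beyond the lid at the middle of its -y end. It marks the tab end; it need not be touched.
- lid_far_plain (a point): Point on the lid's top face, 6 mm in from both sides of the corner at the long edge farther from the robot and the plain end. Its height is 0.084 m when the lid is home, 0.088 to 0.095 m at the start.
- lid_far_tab (a point): Point on the lid's top face, 6 mm in from both sides of the corner at the long edge farther from the robot and the tab end. Its height is 0.084 m when the lid is home, 0.088 to 0.095 m at the start.
- lid_near_plain (a point): Point on the lid's top face, 6 mm in from both sides of the corner at the long edge nearer the robot and the plain end. Its height is 0.084 m when the lid is home, 0.088 to 0.095 m at the start.
- lid_near_tab (a point): Point on the lid's top face, 6 mm in from both sides of the corner at the long edge nearer the robot and the tab end. Its height is 0.084 m when the lid is home, 0.088 to 0.095 m at the start.
- egg_timer: Round kitchen timer, 61 mm across, 60 mm tall, standing beyond the plain end of the box. Origin: centre of its underside. Leave it.
- spice_2: Glass spice jar with a dark cap, 41 mm across, 105 mm tall, standing beyond the tab end of the box. Origin: centre of its underside. Leave it.
- spice_0: Second spice jar of the same size, standing beside the first, farther from the robot. Origin: centre of its underside. Leave it.
- fork: Steel fork, 196 mm long, 13 mm high, lying on the worktop beyond the tab end of the box, nearer the robot. Origin: centre of its underside. Leave it.

How it is judged:
On the way, in this order (a step that is already met when the one before it is completed fails the run):
1. the fingertips press the lid along the long edge farther from the robot, near the plain end (contact force between the fingers and lid above 1 N and x of the grasp point in the frame of box above 0.022 m and y of the grasp point in the frame of box above 0.05 m), for 0.05 s.
2. the fingertips press the lid along the long edge farther from the robot, in the middle (contact force between the fingers and lid above 1 N and x of the grasp point in the frame of box above 0.022 m and y of the grasp point in the frame of box between -0.035 and 0.035 m), for 0.05 s.
3. the fingertips press the lid along the long edge farther from the robot, near the tab end (contact force between the fingers and lid above 1 N and x of the grasp point in the frame of box above 0.022 m and y of the grasp point in the frame of box below -0.05 m), for 0.05 s.
4. the fingertips press the lid along the long edge nearer the robot, near the plain end (contact force between the fingers and lid above 1 N and x of the grasp point in the frame of box below -0.022 m and y of the grasp point in the frame of box above 0.05 m), for 0.05 s.
5. the fingertips press the lid along the long edge nearer the robot, in the middle (contact force between the fingers and lid above 1 N and x of the grasp point in the frame of box below -0.022 m and y of the grasp point in the frame of box between -0.035 and 0.035 m), for 0.05 s.
6. the fingertips press the lid along the long edge nearer the robot, near the tab end (contact force between the fingers and lid above 1 N and x of the grasp point in the frame of box below -0.022 m and y of the grasp point in the frame of box below -0.05 m), for 0.05 s.
At the end, for the whole second after the job is handed in: All four corners of the lid's top are within 2.5 mm of the height they have when the lid is fully home on the rim (84 mm above the worktop), the lid is within 6 mm of the middle of the box, and it is at rest (z of each of lid_far_plain, lid_far_tab, lid_near_plain, lid_near_tab in the frame of box below 0.0865 m and horizontal distance between lid and box below 0.006 m and linear speed of lid below 0.02 m/s); the robot touches nothing.
It fails at once if the lid is lifted: its middle rises more than 8 mm above where it started (z of lid in the frame of box above 0.091 m).
It fails at once if the lid is tipped by more than about 8 degrees (angle between lid's own z axis and vertical above 0.14 rad).
It fails at once if the lid or the box is pressed with more than 40 N (contact force between any of the arm, the fingers and lid above 40 N or contact force between the fingers and box above 40 N).
It fails at once if the timer, a jar or the fork is moved more than 20 mm (distance of any of egg_timer, spice_2, spice_0, fork from where it was at the start of the episode above 0.02 m).
It also fails if it takes over 48 s, if anything falls off the work surface, if the arm or the gripper's body presses on something with over 40 N, if the wrist force passes 120 N, or if a joint passes its speed limit or range.

## Working session

There is one attempt and no reset: what is moved stays moved. The work goes in short steps, Python scripts to look and compute and a shell command to move; the robot and the scene stay as the last step left them, time stands still between calls to the robot, and variables do not carry over. Pictures are saved under pics/ and viewed, at most 10 in all, crops included, and the job is handed in when it is done.

```bash
mkdir -p pics; python3 - <<'E'
from bench import env
import cv2,numpy as np
for n in("top","side"):
    cv2.imwrite(f"pics/{n}0.png",env.grab_frame(n)); c=env.calibration(n); print(n,c["fovy"],c["cx"],c["cy"],np.round(c["world_to_cam"],4).tolist())
s=env.sense();print(s["position"],s["tool_rot"],s["force"],s["opening"],s["time"])
E
```

```text
top 45.115994476901434 257.0404711500234 195.35620623931405 [[-0.0048, -1.0, -0.0024, -0.0802], [-0.9888, 0.0051, -0.1493, 0.5427], [0.1493, 0.0016, -0.9888, 1.2569], [0.0, 0.0, 0.0, 1.0]]
side 44.90706815913384 257.22133797918065 187.82881249400992 [[0.9908, -0.1344, -0.0156, -0.5336], [-0.101, -0.6576, -0.7466, 0.0546], [0.0901, 0.7413, -0.6651, 1.3388], [0.0, 0.0, 0.0, 1.0]]
[ 0.23097356 -0.58023873  0.2306081 ] [-3.08408482e+00 -5.91154269e-01  3.56504234e-04] [-0.35038649 -0.54539092 -0.46173492] 1.002405527203993 0.1
```

View pics/top0.png

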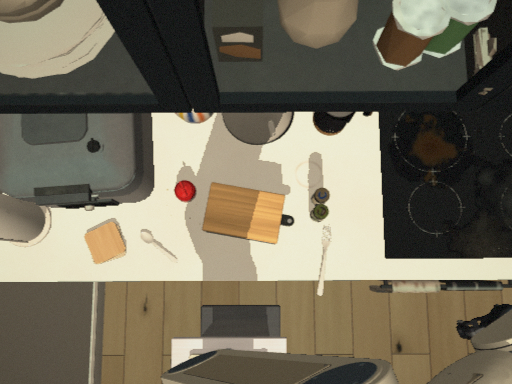

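View pics/side0.png

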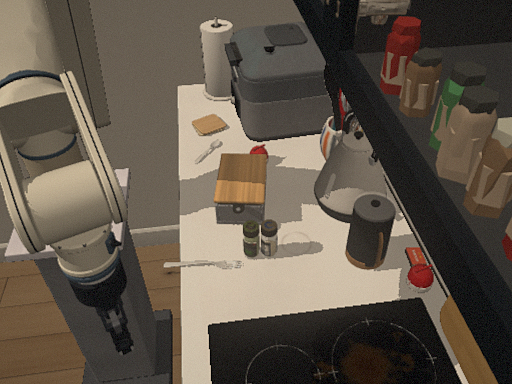

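The top view shows the lid at about (212,183), (285,193), (279,243), (203,231). The tab is at (288,220), the timer at (185,190), the jars at (320,195) and (319,212), and the fork at (324,260). I'll enlarge the lid to read its corners.

```bash
python3 - <<'E'
import cv2,numpy as np
a=cv2.imread("pics/top0.png")[170:255,170:300]; b=cv2.imread("pics/side0.png")[140:230,200:290]
a=cv2.resize(a,None,fx=6,fy=6,interpolation=cv2.INTER_CUBIC);cv2.imwrite("pics/topc.png",a)
E
```

```text
(no output)
```

View pics/topc.png

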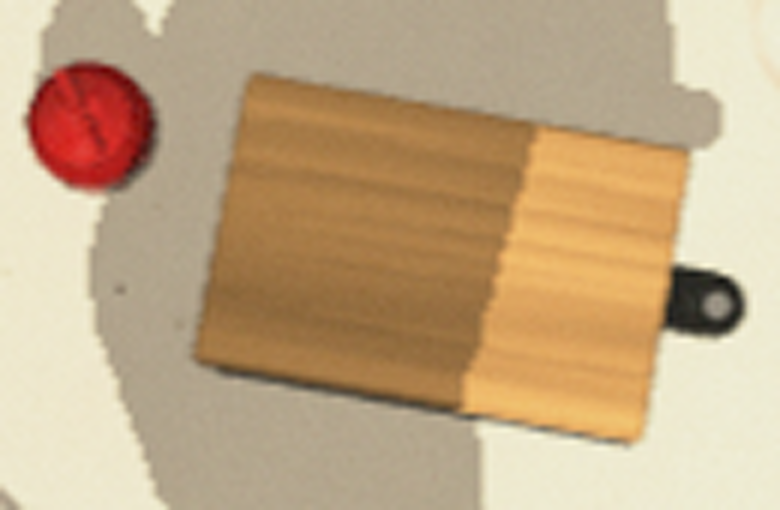

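```bash
cat > h.py <<'E'
from bench import env
import numpy as np
from scipy.spatial.transform import Rotation as Ro
def ray(n,u,v,z):
    c=env.calibration(n);f=192/np.tan(np.radians(c["fovy"]/2));M=np.array(c["world_to_cam"])
    R,t=M[:3,:3],M[:3,3];o=-R.T@t;d=R.T@np.array([(u-c["cx"])/f,(v-c["cy"])/f,1]);return o+d*(z-o[2])/d[2]
E
python3 - <<'E'
from h import *
P=np.array([ray("top",170+(u+.5)/6-.5,170+(v+.5)/6-.5,.0915) for u,v in((248,74),(690,150),(640,440),(196,358))])
print(P.round(4)); e=[np.linalg.norm(P[i]-P[i-1]) for i in range(4)];print(e)
c=P.mean(0); yv=(P[0]+P[3]-P[1]-P[2])[:2]; yv/=np.linalg.norm(yv); xv=np.array([yv[1],-yv[0]])
print("c",c,"yaw",np.arctan2(xv[1],xv[0]))
s=env.sense();R=Ro.from_rotvec(s["tool_rot"]);print(R.as_matrix().round(4))
for nm,x in(("far",.051),("near",-.051)):
  for y in(.072,0,-.072):
    w=np.r_[c[:2]+xv*x+yv*y,.125]; print(nm,y,w.round(4),(R.inv().apply(w-s["position"])*1000).round(1))
E
```

```text
[[ 0.5721  0.0417  0.0915]
 [ 0.5363 -0.1573  0.0915]
 [ 0.4066 -0.1334  0.0915]
 [ 0.4439  0.0635  0.0915]]
[np.float64(0.12997790590604905), np.float64(0.20220831881333126), np.float64(0.13185140273876614), np.float64(0.20045114317576754)]
c [ 0.48973002 -0.04638193  0.0915    ] yaw -0.18235390985508235
[[ 9.291e-01  3.698e-01 -5.000e-04]
 [ 3.698e-01 -9.291e-01  1.300e-03]
 [ 0.000e+00 -1.400e-03 -1.000e+00]]
far 0.072 [0.5529 0.0152 0.125 ] [ 519.3 -434.   106.2]
far 0 [ 0.5399 -0.0556  0.125 ] [ 481.  -373.1  106.1]
far -0.072 [ 0.5268 -0.1264  0.125 ] [ 442.7 -312.1  106.1]
near 0.072 [0.4526 0.0337 0.125 ] [ 433.  -488.3  106.3]
near 0 [ 0.4396 -0.0371  0.125 ] [ 394.6 -427.3  106.2]
near -0.072 [ 0.4265 -0.1079  0.125 ] [ 356.3 -366.4  106.1]
```

```bash
python3 -m pendant '[[45,-38,0,0,0,0],[90,-76,0,0,0,0],[135,-114,0,0,0,0],[180,-152,0,0,0,0],[225,-190,0,0,0,0]]' -1; python3 -m pendant '[[45,-38,5,0,0,0],[90,-76,10,0,0,0],[135,-114,15,0,0,0],[180,-152,20,0,0,0],[225,-190,25,0,0,0]]'; python3 -m pendant '[[35,-27,25,0,0,0],[69,-54,50,0,0,0],[69,-54,70,0,0,0],[69,-54,80,0,0,0],[69,-54,80,0,0,0]]'
```

```text
time: 0.72
position: [0.3704, -0.3191, 0.2312]
tool_rot: [-3.085, -0.591, 0.0]
force: [0.9, 0.1, -0.1]
opening: 0.002
grasp_force: 0.0
time: 1.35
position: [0.5093, -0.0593, 0.2061]
tool_rot: [3.085, 0.592, -0.0]
force: [0.7, -1.3, 0.7]
opening: -0.001
grasp_force: 0.0
time: 1.98
position: [0.5521, 0.0141, 0.1257]
tool_rot: [-3.085, -0.591, 0.003]
force: [0.0, 0.1, 0.5]
opening: 0.001
grasp_force: 0.0
```

```bash
python3 - <<'E'
from bench import env
import cv2,numpy as np
a=env.grab_frame("side")[120:240,190:310]; b=env.grab_frame("top")[150:270,170:310]
cv2.imwrite("pics/c1.png",np.hstack([cv2.resize(a,(400,400)),cv2.resize(b,(400,400))]))
E
```

```text
(no output)
```

View pics/c1.png

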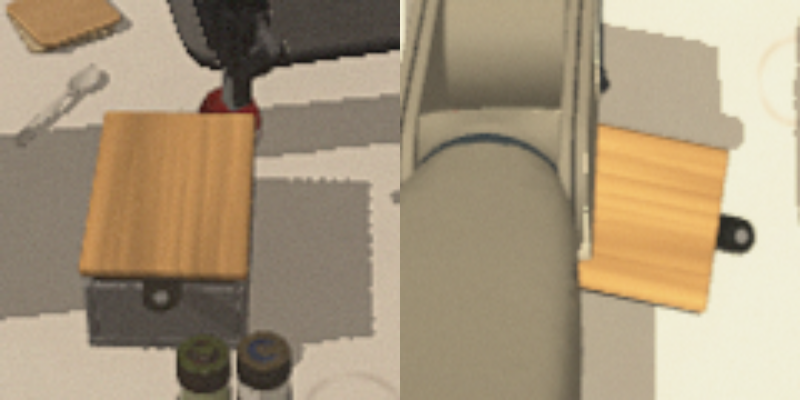

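The side view shows the fingertips at crop (240,100), above the far-plain corner at (253,113), and the top view agrees. I'll press now in small steps.

```bash
python3 -m pendant '[[0,0,13,0,0,0],[0,0,24,0,0,0],[0,0,28,0,0,0],[0,0,29,0,0,0],[0,0,30,0,0,0]]'; python3 -m pendant '[[0,0,1,0,0,0],[0,0,2,0,0,0],[0,0,3,0,0,0],[0,0,4,0,0,0]]'; python3 -m pendant '[[0,0,1,0,0,0],[0,0,2,0,0,0]]'
```

```text
time: 2.7
position: [0.553, 0.0145, 0.0964]
tool_rot: [3.085, 0.591, 0.0]
force: [-0.7, 0.7, 0.5]
opening: -0.001
grasp_force: 0.0
time: 3.2
position: [0.5529, 0.0145, 0.0923]
tool_rot: [-3.085, -0.592, -0.0]
force: [-0.6, 0.6, 2.5]
opening: 0.002
grasp_force: 1.7
time: 3.45
position: [0.5531, 0.0146, 0.0907]
tool_rot: [-3.085, -0.591, -0.001]
force: [-0.5, 0.9, 6.4]
opening: -0.0
grasp_force: 3.1
```

```bash
python3 -m pendant '[[0,0,1,0,0,0],[0,0,2,0,0,0],[0,0,3,0,0,0],[0,0,4,0,0,0]]'; python3 -m pendant '[[0,0,0.7,0,0,0],[0,0,1.4,0,0,0]]'
```

```text
time: 3.95
position: [0.5537, 0.0147, 0.0872]
tool_rot: [3.085, 0.591, 0.003]
force: [-0.8, 2.0, 8.1]
opening: 0.003
grasp_force: 4.2
time: 4.2
position: [0.5538, 0.0147, 0.0862]
tool_rot: [3.085, 0.591, 0.003]
force: [-3.4, 2.3, 16.8]
opening: -0.002
grasp_force: 8.1
```

```bash
python3 -m pendant '[[0,0,0.5,0,0,0],[0,0,0.5,0,0,0]]'; python3 -m pendant '[[0,0,0.4,0,0,0],[0,0,0.4,0,0,0]]'
```

```text
time: 4.45
position: [0.5538, 0.0147, 0.0861]
tool_rot: [3.085, 0.591, 0.003]
force: [-3.9, 1.2, 15.3]
opening: -0.001
grasp_force: 7.7
time: 4.7
position: [0.5538, 0.0147, 0.0858]
tool_rot: [3.085, 0.591, 0.003]
force: [-3.3, 0.7, 18.4]
opening: 0.004
grasp_force: 8.6
```

```bash
python3 -m pendant '[[0,0,-12,0,0,0],[-19,30,-12,0,0,0],[-38,61,-12,0,0,0],[-38,61,-8,0,0,0],[-38,61,-7,0,0,0]]'; python3 -m pendant '[[0,0,1,0,0,0],[0,0,2,0,0,0],[0,0,3,0,0,0],[0,0,4,0,0,0]]';python3 -m pendant '[[0,0,1,0,0,0],[0,0,1.5,0,0,0]]'
```

```text
time: 5.32
position: [0.54, -0.0561, 0.0908]
tool_rot: [-3.085, -0.59, 0.0]
force: [-0.4, 0.3, -0.8]
opening: 0.004
grasp_force: 0.0
time: 5.82
position: [0.5404, -0.0558, 0.0874]
tool_rot: [-3.085, -0.592, -0.001]
force: [-1.2, 2.5, 5.3]
opening: -0.004
grasp_force: 2.7
time: 6.08
position: [0.5404, -0.0559, 0.086]
tool_rot: [-3.085, -0.592, -0.001]
force: [-1.5, 1.4, 8.1]
opening: -0.004
grasp_force: 4.0
```

```bash
python3 -m pendant '[[0,0,0.7,0,0,0],[0,0,1.4,0,0,0]]'; python3 -m pendant '[[0,0,0.6,0,0,0],[0,0,0.6,0,0,0]]'
```

```text
time: 6.32
position: [0.5404, -0.056, 0.0852]
tool_rot: [-3.085, -0.592, -0.001]
force: [-4.3, 1.7, 18.5]
opening: -0.002
grasp_force: 9.1
time: 6.58
position: [0.5404, -0.056, 0.0852]
tool_rot: [-3.085, -0.592, -0.001]
force: [-6.2, 1.6, 19.9]
opening: -0.002
grasp_force: 9.3
```

Hard stop at 0.085. Next is the far tab end.

```bash
python3 -m pendant '[[0,0,-12,0,0,0],[-19,30,-12,0,0,0],[-38,61,-12,0,0,0],[-38,61,-8,0,0,0],[-38,61,-6,0,0,0]]'; python3 -m pendant '[[0,0,1,0,0,0],[0,0,2,0,0,0],[0,0,3,0,0,0],[0,0,4,0,0,0]]';python3 -m pendant '[[0,0,1,0,0,0],[0,0,1.5,0,0,0]]'
```

```text
time: 7.2
position: [0.5272, -0.1267, 0.0893]
tool_rot: [-3.085, -0.591, 0.0]
force: [-0.5, 0.1, -0.7]
opening: 0.0
grasp_force: 0.0
time: 7.7
position: [0.5274, -0.1267, 0.0855]
tool_rot: [-3.085, -0.592, -0.0]
force: [-0.3, 0.8, 3.5]
opening: -0.004
grasp_force: 1.8
time: 7.95
position: [0.5275, -0.1268, 0.0851]
tool_rot: [-3.085, -0.591, -0.0]
force: [-3.8, 2.9, 16.7]
opening: -0.001
grasp_force: 8.1
```

```bash
python3 -m pendant '[[0,0,-25,0,0,0],[-3,-55,-25,0,0,0],[-6,-110,-25,0,0,0],[-10,-165,-25,0,0,0],[-10,-176,-20,0,0,0]]'; python3 -m pendant '[[0,0,4,0,0,0],[0,0,6,0,0,0],[0,0,7.5,0,0,0],[0,0,9,0,0,0],[0,0,10,0,0,0]]';python3 -m pendant '[[0,0,1,0,0,0],[0,0,2,0,0,0]]'
```

```text
time: 8.57
position: [0.4513, 0.0349, 0.1041]
tool_rot: [-3.084, -0.596, 0.001]
force: [-0.2, -0.9, -0.2]
opening: 0.003
grasp_force: 0.0
time: 9.2
position: [0.4531, 0.0325, 0.0939]
tool_rot: [3.086, 0.59, -0.0]
force: [0.4, -0.8, 0.2]
opening: -0.002
grasp_force: 0.0
time: 9.45
position: [0.453, 0.0327, 0.0923]
tool_rot: [3.085, 0.592, -0.0]
force: [-1.2, -1.1, 6.5]
opening: -0.003
grasp_force: 3.2
```

```bash
python3 -m pendant '[[0,0,1,0,0,0],[0,0,2,0,0,0],[0,0,3,0,0,0],[0,0,4,0,0,0]]'; python3 -m pendant '[[0,0,0.8,0,0,0],[0,0,1.6,0,0,0]]';python3 -m pendant '[[0,0,0.7,0,0,0],[0,0,1,0,0,0]]'
```

```text
time: 9.95
position: [0.4527, 0.0328, 0.0884]
tool_rot: [-3.085, -0.592, 0.001]
force: [-3.0, -0.0, 7.6]
opening: 0.002
grasp_force: 3.8
time: 10.2
position: [0.4525, 0.033, 0.0868]
tool_rot: [-3.085, -0.591, 0.001]
force: [-2.2, 1.4, 8.9]
opening: 0.001
grasp_force: 4.1
time: 10.45
position: [0.4524, 0.033, 0.0858]
tool_rot: [-3.085, -0.591, 0.002]
force: [-4.0, 0.3, 7.9]
opening: 0.001
grasp_force: 4.2
```

```bash
python3 -m pendant '[[0,0,0.7,0,0,0],[0,0,1.2,0,0,0]]';python3 -m pendant '[[0,0,-12,0,0,0],[-19,30,-12,0,0,0],[-38,61,-12,0,0,0],[-38,61,-8,0,0,0],[-38,61,-6,0,0,0]]'; python3 -m pendant '[[0,0,1,0,0,0],[0,0,2,0,0,0],[0,0,3,0,0,0],[0,0,4,0,0,0]]'; python3 -m pendant '[[0,0,0.8,0,0,0],[0,0,1.4,0,0,0]]'
```

```text
time: 10.7
position: [0.4524, 0.033, 0.0849]
tool_rot: [-3.085, -0.591, 0.002]
force: [-5.6, -0.4, 17.2]
opening: 0.001
grasp_force: 8.5
time: 11.32
position: [0.4404, -0.0378, 0.0903]
tool_rot: [-3.086, -0.59, -0.001]
force: [0.4, 0.6, 0.1]
opening: -0.001
grasp_force: 0.0
time: 11.82
position: [0.4404, -0.0375, 0.0864]
tool_rot: [-3.085, -0.592, -0.0]
force: [-1.9, 2.6, 11.0]
opening: 0.003
grasp_force: 5.3
time: 12.08
position: [0.4403, -0.0377, 0.0853]
tool_rot: [-3.085, -0.592, -0.0]
force: [-2.4, 2.2, 11.0]
opening: -0.002
grasp_force: 5.4
```

```bash
python3 -m pendant '[[0,0,0.6,0,0,0],[0,0,1,0,0,0]]';python3 -m pendant '[[0,0,-12,0,0,0],[-19,30,-12,0,0,0],[-38,61,-12,0,0,0],[-38,61,-8,0,0,0],[-38,61,-6,0,0,0]]'; python3 -m pendant '[[0,0,1,0,0,0],[0,0,2,0,0,0],[0,0,3,0,0,0],[0,0,4,0,0,0]]'; python3 -m pendant '[[0,0,0.8,0,0,0],[0,0,1.4,0,0,0]]'
```

```text
time: 12.32
position: [0.4403, -0.0377, 0.0844]
tool_rot: [3.085, 0.592, 0.0]
force: [-3.5, 1.2, 11.3]
opening: 0.002
grasp_force: 5.6
time: 12.95
position: [0.4275, -0.1085, 0.0899]
tool_rot: [-3.086, -0.59, -0.0]
force: [0.0, 0.0, 0.4]
opening: 0.006
grasp_force: 0.0
time: 13.45
position: [0.4275, -0.1084, 0.0858]
tool_rot: [-3.085, -0.592, 0.0]
force: [0.6, -0.5, -0.1]
opening: 0.003
grasp_force: 0.0
time: 13.7
position: [0.4275, -0.1086, 0.0845]
tool_rot: [-3.085, -0.591, -0.0]
force: [-1.2, 0.1, 7.7]
opening: 0.0
grasp_force: 3.3
```

```bash
python3 -m pendant '[[0,0,0.6,0,0,0],[0,0,1,0,0,0]]';python3 -m pendant '[[0,0,0.4,0,0,0],[0,0,0.4,0,0,0]]'
```

```text
time: 13.95
position: [0.4275, -0.1086, 0.084]
tool_rot: [-3.085, -0.591, 0.0]
force: [-4.1, 1.3, 16.3]
opening: -0.001
grasp_force: 8.0
time: 14.2
position: [0.4275, -0.1086, 0.084]
tool_rot: [3.085, 0.591, 0.0]
force: [-4.1, 1.3, 16.1]
opening: -0.0
grasp_force: 8.6
```

All six places are pressed. I'll check the far edge and near plain corner again, since they were pressed while the lid was still tilted.

```bash
python3 -m pendant '[[0,0,-14,0,0,0],[54,-23,-14,0,0,0],[108,-45,-14,0,0,0],[163,-67,-14,0,0,0],[163,-67,-6,0,0,0]]'; python3 -m pendant '[[0,0,1.5,0,0,0],[0,0,3,0,0,0],[0,0,4,0,0,0],[0,0,4.8,0,0,0]]'; python3 -m pendant '[[0,0,0.6,0,0,0],[0,0,1.2,0,0,0]]'
```

```text
time: 14.82
position: [0.5583, 0.0165, 0.0902]
tool_rot: [3.084, 0.597, 0.008]
force: [-0.2, 0.1, -0.6]
opening: 0.002
grasp_force: 0.0
time: 15.32
position: [0.5539, 0.0133, 0.0844]
tool_rot: [3.086, 0.59, 0.0]
force: [0.6, -0.8, -0.8]
opening: 0.001
grasp_force: 0.0
time: 15.58
position: [0.554, 0.0134, 0.084]
tool_rot: [3.085, 0.591, -0.001]
force: [-6.1, -2.3, 16.6]
opening: -0.002
grasp_force: 8.1
```

```bash
python3 -m pendant '[[0,0,-10,0,0,0],[-43,-27,-10,0,0,0],[-86,-54,-10,0,0,0],[-86,-54,-6,0,0,0],[-86,-54,-4,0,0,0]]'; python3 -m pendant '[[0,0,1.2,0,0,0],[0,0,2,0,0,0],[0,0,2.8,0,0,0],[0,0,3.5,0,0,0]]'; python3 -m pendant '[[0,0,0.5,0,0,0],[0,0,0.5,0,0,0]]'
```

```text
time: 16.2
position: [0.4555, 0.0324, 0.0874]
tool_rot: [3.085, 0.592, 0.003]
force: [1.1, 0.5, 0.2]
opening: -0.002
grasp_force: 0.0
time: 16.7
position: [0.4548, 0.0322, 0.084]
tool_rot: [3.085, 0.591, 0.001]
force: [-3.1, -0.8, 16.7]
opening: 0.006
grasp_force: 8.2
time: 16.95
position: [0.4548, 0.0322, 0.084]
tool_rot: [3.085, 0.591, 0.001]
force: [-3.0, 0.3, 15.9]
opening: -0.004
grasp_force: 7.6
```

Three corners stop hard at 84 mm, so the rigid lid must be flush. I'll retract, look once and hand in.

```bash
python3 -m pendant '[[0,0,-20,0,0,0],[0,0,-60,0,0,0],[0,0,-110,0,0,0],[-45,45,-130,0,0,0],[-90,90,-130,0,0,0]]'; python3 -m pendant '[[-45,40,0,0,0,0],[-90,80,0,0,0,0],[-120,120,0,0,0,0],[-120,120,0,0,0,0],[-120,120,0,0,0,0]]'; python3 - <<'E'
from bench import env
import cv2
a=env.grab_frame("side")[130:280,160:310]
cv2.imwrite("pics/c2.png",cv2.resize(a,(600,600)))
E
```

```text
time: 17.58
position: [0.4069, -0.0808, 0.2148]
tool_rot: [3.083, 0.596, 0.006]
force: [0.8, -0.8, -0.7]
opening: 0.001
grasp_force: 0.0
time: 18.2
position: [0.3386, -0.2355, 0.2127]
tool_rot: [-3.085, -0.59, 0.0]
force: [-0.1, -0.1, -0.2]
opening: -0.004
grasp_force: 0.0
```

View pics/c2.png

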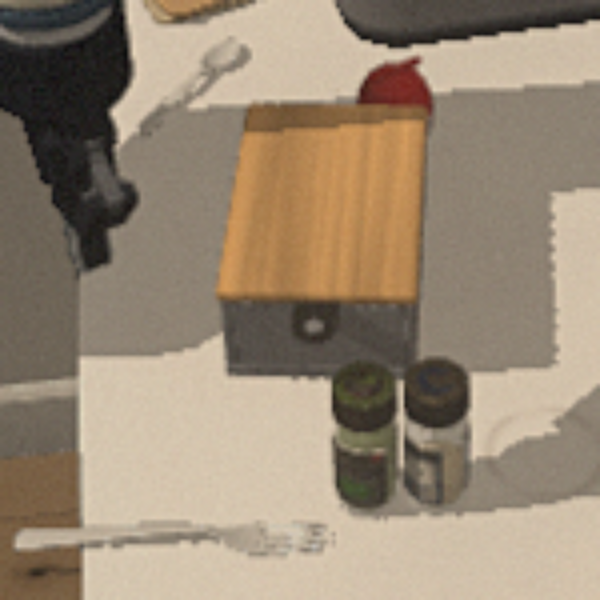

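The lid sits flush on the box, with its front edge at row 298. The jars, fork and timer are in place, and the gripper is clear at (100,250).

```bash
python3 -c "
from bench import env
print(env.close_job())"
```

```text
the job is handed in; nothing more can be done
None
```

I pressed the lid along the far edge and then the near edge, each from the plain end to the tab end. It now sits flush, with hard stops at 84 mm at three corners. The timer, jars and fork look undisturbed, and the job is handed in; no verdict was returned.

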